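# Draw the vial tray out from under the riser with the pull hook

### The job

Take the pull hook by its upright grip, reach under the clear riser, drop the hook's blade behind the front wall of the tray that holds the three vials, and drag that tray straight forward until about half of it stands out in front of the riser. Do not touch the trays with the gripper; keep the vials upright in their tray and leave the other tray, with the single bottle, where it is. Then unhook and set the hook down on the bench on its foot and blade tip, as it stood at first, clear of the trays and the riser.

Things in the scene. Friction and masses are not known exactly. Their poses are not given: they have to be found in the camera images.
- hook_grip (a point): Grasp point on the loose pull hook's upright black grip block (46 long x 20 wide x 85 mm high, flat sides), 60 mm above its underside. Axes: x from the grip towards the blade, y across the 20 mm width, z up. The hook stands on the grip's underside and its blade tip, and weighs 0.15 kg.
- hook_blade (a point): Middle of the lower edge of the hook's blade, an upright steel plate 24 mm wide, 4 mm thick. It lies 135 mm along the hook's x from hook_grip and 60 mm lower, level with the grip's underside. A flat strip 24 mm wide, 4 mm thick joins grip and blade, its underside 30 mm above the blade tip.
- pull_hook: The whole pull hook. Origin: centre of the underside of its grip block, so z = 0 when it stands on the bench; axes as for hook_grip. It starts on the left of the bench; a rack with test tubes up to 130 mm high stands between it and the riser (about x 0.54 to 0.68, y 0.10 to 0.20 m), so carry the hook high over it.
- riser: Fixed clear acrylic riser (low roofed shelf, no floor) 165 deep, 236 wide, 113 mm high, open in front only; 97 mm clear under the front edge. Origin: on the bench below the middle of the roof's front edge; x into the riser, y left, z up. Two trays stand side by side on the bench under it (either may be the vial tray), fronts some 60 mm behind its front edge. Forceps lie at the back of the roof.
- vial_tray: Loose open steel tray 90 x 90 mm, 31 mm high with its rolled rim, walls 3 mm (rim 5 mm), floor 3 mm, about 0.3 kg, with three vials in a row across its rear half; the front 35 mm inside is free. Origin: centre of its underside; x from its front wall to its rear wall (into the riser), y left, z up.
- vial_tray_lip (a point): Middle of the top of the vial tray's front rim, 31 mm above the bench and 43.5 mm in front of the tray's centre; axes as the tray.
- bottle_tray: The other tray, alike in all but its contents: one small bottle. To be left where it is. Origin and axes as for vial_tray.
- small_bottle: Loose white bottle, 42 mm in diameter, 78 mm high, in the other tray. Origin: centre of its underside, z up.
- vial_a: Loose vial, 22 mm in diameter, 48 mm high, right end of the row of three in the vial tray. Origin: centre of its underside, z up.
- vial_b: Loose vial, 22 mm in diameter, 48 mm high, middle of the row of three in the vial tray. Origin: centre of its underside, z up.
- vial_c: Loose vial, 22 mm in diameter, 48 mm high, left end of the row of three in the vial tray. Origin: centre of its underside, z up.

How it is judged (in metres and radians):
On the way, in this order (a step that is already met when the one before it is completed fails the run):
1. the hook's blade is inside the vial tray behind its front wall and below its rim, with the tray still under the riser (x of hook_blade in the frame of vial_tray between -0.043 and 0.02 m and y of hook_blade in the frame of vial_tray between -0.043 and 0.043 m and z of hook_blade in the frame of vial_tray below 0.026 m and x of vial_tray_lip in the frame of riser above 0.02 m), for 0.1 s.
2. the hook pulls the tray out until its front stands at least 25 mm in front of the riser (x of vial_tray_lip in the frame of riser below -0.025 m and z of hook_blade in the frame of vial_tray below 0.031 m and x of hook_blade in the frame of vial_tray between -0.046 and 0.03 m), for 0.1 s.
At the end, for the whole second after the job is handed in: Vial tray flat on the bench, its front rim 25 to 70 mm in front of the riser, under 20 degrees askew, its vials upright inside; other tray within 20 mm of its start, bottle upright; hook at rest on the bench on foot and blade tip, touching neither tray nor riser (x of vial_tray_lip in the frame of riser between -0.07 and -0.025 m and angle between the x axis of vial_tray and the x axis of riser, either way round below 0.35 rad and height (world z) of vial_tray below 0.006 m and angle between vial_tray's own z axis and vertical below 0.1 rad and linear speed of each of vial_tray, pull_hook below 0.02 m/s and angle between each of vial_a, vial_b, vial_c, small_bottle's own z axis and vertical below 0.3 rad and horizontal distance between each of vial_a, vial_b, vial_c and vial_tray below 0.052 m and distance of bottle_tray from where it was at the start of the episode below 0.02 m and height (world z) of pull_hook below 0.01 m and angle between pull_hook's own z axis and vertical below 0.15 rad and contact force between pull_hook and vial_tray below 0.05 N and contact force between pull_hook and bottle_tray below 0.05 N and contact force between pull_hook and riser below 0.05 N).
It fails at once if the robot touches a tray itself (contact force between any of the arm, the fingers and vial_tray above 1 N or contact force between any of the arm, the fingers and bottle_tray above 1 N).
It fails at once if a vial or the bottle tips over (angle between any of vial_a, vial_b, vial_c, small_bottle's own z axis and vertical above 0.7 rad).
It fails at once if the other tray is shifted by more than 30 mm (distance of bottle_tray from where it was at the start of the episode above 0.03 m).
It also fails if it takes over 64 s, if anything falls off the work surface, if the arm or the gripper's body presses on something with over 40 N, if the wrist force passes 120 N, or if a joint passes its speed limit or range.

### The arm

A 6-joint arm with a two-finger parallel gripper is mounted at the origin on the work surface; the furniture and walls round the work are solid. World frame = base frame: x ahead of the robot, y to its left, z up, the work surface at z = 0. Lengths are in m, angles in degrees, forces in N, time in s.
With the tool pointing down it reaches from about 0.325 to 0.85 m from the base axis. Payload 15.5 kg.
Tool frame: the origin (TCP) lies at the very end of the fingers, on their centre line; the grasp point (between the pads) lies arm.grip_depth behind it (arm.grip_depth is the distance from the TCP to the grasp point, in m); z points along the fingers, y is the direction in which the jaws open and shut (so a half turn about z gives the same grasp; the last joint's range is limited). The gripper opens to 91 mm and grips with 3 to 60 N. Pads are 32 mm wide; open, the fingers measure 118 mm over their backs; the gripper's body (76 mm by 178 mm) begins 60 mm behind the grasp point.
Start: joints at [66.434, 28.281, 77.091, -0, 74.628, -5.472], TCP at [0.194, 0.594, 0.214] pointing down, gripper open.
Joint ranges: [-166.48, 166.48], [-47.26, 123.95], [12.59, 153.08], [-70.14, 250.14], [6.76, 159.57], [-176.63, 176.63]. Speed limits (degrees/s): [108.29, 108.29, 147.25, 172.46, 172.46, 172.46].

### API

Orientations are given as a 3x3 rotation matrix whose columns are the frame's x, y, z axes.
In Python, from rig import arm gives the robot as it stands. Calls block until the motion is done:
- arm.move_to(position, orientation): joint-space move of the TCP to a pose.
- arm.move_l(position, orientation=None, feed=0.15): straight line of the TCP; orientation=None keeps the orientation; feed is the mean speed in m/s.
- arm.move_joints(angles): joint-space move.
- arm.grip(opening): finger opening in m; the grip force is fixed at half the most; returns when the fingers have stopped.
- arm.sleep(seconds).
- arm.solve_ik(position, orientation): joint angles nearest the present ones, or None.
- arm.snapshot(name): name is "side" or "top"; returns the picture (384x512x3 uint8, red, green, blue); there is no depth.
- arm.get_calibration(name): a dict with "intrinsics" (3x3 intrinsics, pixels), "cam_to_world" (4x4, takes a point from camera to world coordinates). Camera axes: x right, y down, z forward; pixel columns grow to the right and rows downward; lengths in m; the calibration is good to about 2 mm. A picture is of the moment at which its call begins. get_calibration takes no time and is no camera call.
A pose or a line that the arm cannot do raises arm.Unreachable and nothing moves.
- arm.sign_off(): hands the job in, once; it reports no verdict.
Readings, each from a call of its own:
- arm.current_t(): time.
- arm.current_joint_positions(): joint angles.
- arm.current_dq(): joint speeds.
- arm.current_tau(): joint torques, N m.
- arm.current_ee_pos(): TCP position.
- arm.current_tool_rot(): TCP orientation.
- arm.current_force(): force on the tool from outside, world axes, zero at the start.
- arm.current_torque(): the same for the moment, N m.
- arm.current_width(): finger opening in m.
Only numpy, scipy, OpenCV 4.12 (cv2) and the standard library are available. Lean on these libraries where they do the work, as an engineer would, in place of code of your own. Each camera call takes 0.05 s, during which the arm holds its last target.

## Working session

There is one attempt and no reset: what is moved stays moved. The work goes in short steps, each a Python script; the robot and the scene stay as the last script left them, time stands still between calls to the robot, and variables do not carry over. Pictures are saved under pics/ and viewed, and the job is handed in when it is done.

```bash
mkdir -p pics; ls; python3 - <<'E'
from rig import arm
import cv2,numpy as np
for n in("side","top"):
    im=arm.snapshot(n); cv2.imwrite(f"pics/{n}0.png",im[:,:,::-1]); np.save(f"pics/{n}0.npy",im)
    c=arm.get_calibration(n); print(n,c["intrinsics"],np.round(c["cam_to_world"],4))
print(arm.current_t(),arm.grip_depth,arm.current_width(),np.round(arm.current_tool_rot(),3))
E
```

```text
pics
side [[448.1183313    0.         261.84055977]
 [  0.         448.1183313  186.60977838]
 [  0.           0.           1.        ]] [[ 0.3946 -0.679   0.6191 -0.1033]
 [-0.9189 -0.2897  0.2679 -0.2463]
 [-0.0025 -0.6746 -0.7382  0.8832]
 [ 0.      0.      0.      1.    ]]
top [[352.4024694    0.         249.21125309]
 [  0.         352.4024694  194.12497951]
 [  0.           0.           1.        ]] [[-0.0472 -0.9726  0.2276  0.4009]
 [-0.9989  0.0456 -0.012   0.07  ]
 [ 0.0013 -0.2279 -0.9737  1.0111]
 [ 0.      0.      0.      1.    ]]
0.1 0.0188 0.09109630097938672 [[-0.951  0.311 -0.   ]
 [ 0.311  0.951 -0.001]
 [ 0.    -0.001 -1.   ]]
```

View pics/side0.png

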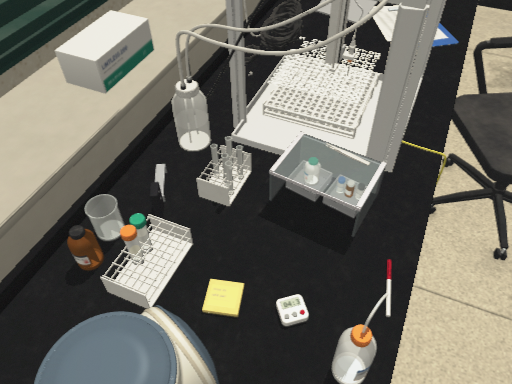

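View pics/top0.png

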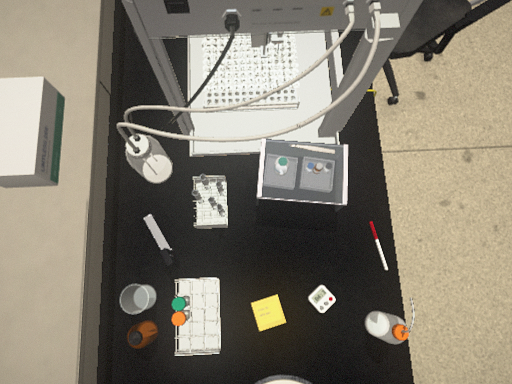

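```bash
cat > h.py <<'E'
import numpy as np,cv2
from rig import arm
CAL={n:arm.get_calibration(n) for n in("side","top")}
def ray(n,px):
    c=CAL[n];T=c["cam_to_world"];d=T[:3,:3]@np.linalg.solve(c["intrinsics"],[px[0],px[1],1.]);return T[:3,3],d
def onz(n,px,z):
    o,d=ray(n,px);return o+d*(z-o[2])/d[2]
def proj(n,p):
    c=CAL[n];T=c["cam_to_world"];q=c["intrinsics"]@(T[:3,:3].T@(np.asarray(p)-T[:3,3]));return q[:2]/q[2]
def tri(p1,p2):
    (a,u),(b,v)=ray("side",p1),ray("top",p2)
    s=np.linalg.lstsq(np.c_[u,-v],b-a,rcond=None)[0];x,y=a+u*s[0],b+v*s[1];return (x+y)/2,np.linalg.norm(x-y)
def crop(im,x0,y0,x1,y1,k,f):
    c=cv2.resize(im[y0:y1,x0:x1,::-1],None,fx=k,fy=k,interpolation=cv2.INTER_CUBIC)
    for x in range((x0+9)//10*10,x1,10):
        cv2.putText(c,str(x),((x-x0)*k,8),0,.3,(0,255,255),1);cv2.line(c,((x-x0)*k+k//2,10),((x-x0)*k+k//2,14),(0,255,255),1)
    for y in range((y0+9)//10*10,y1,10):cv2.putText(c,str(y),(0,(y-y0)*k+k//2+3),0,.3,(0,255,255),1)
    cv2.imwrite(f,c)
E
python3 - <<'E'
from h import *
s=np.load("pics/side0.npy");t=np.load("pics/top0.npy")
crop(s,262,128,392,233,6,"pics/c1.png");crop(t,250,132,356,212,7,"pics/c2.png")
crop(s,135,150,185,215,9,"pics/c3.png");crop(t,135,205,185,270,9,"pics/c4.png")
E
```

```text
(no output)
```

View pics/c1.png

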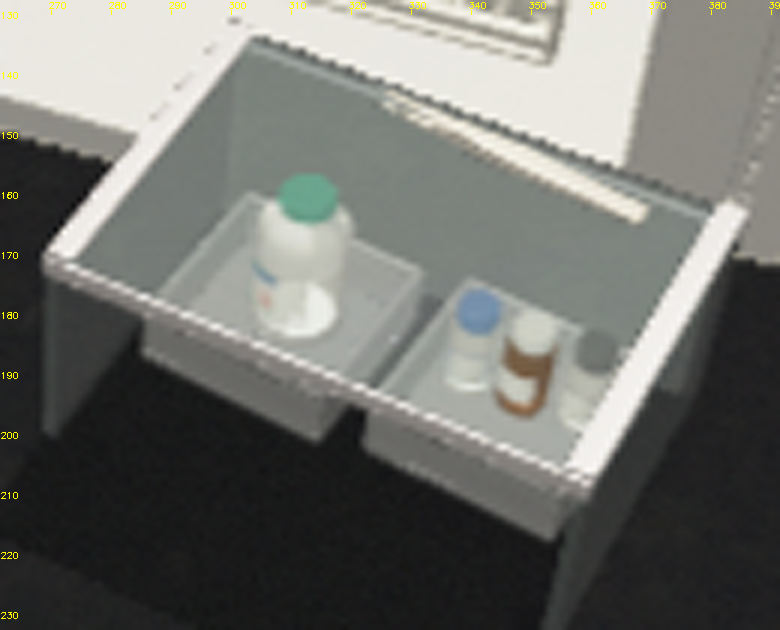

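View pics/c2.png

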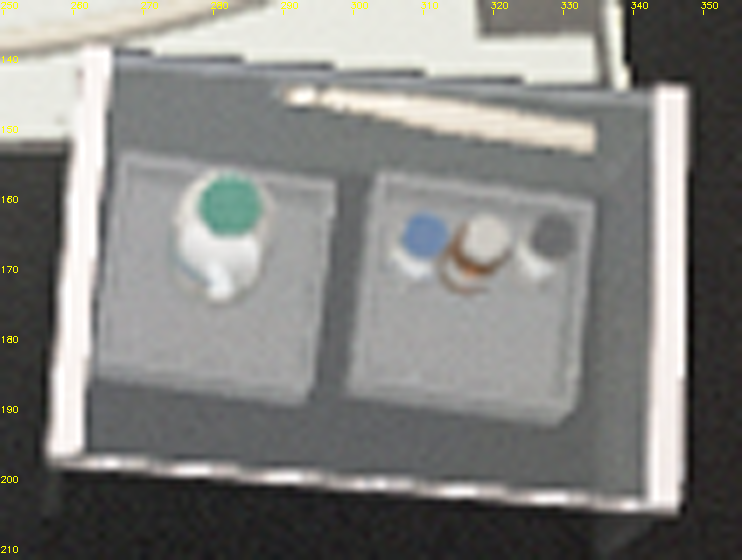

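View pics/c3.png

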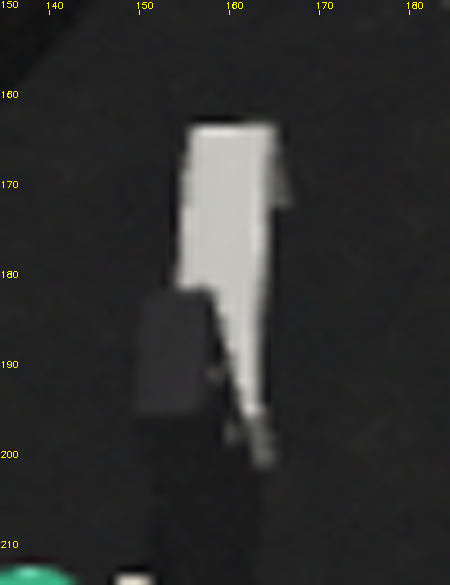

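View pics/c4.png

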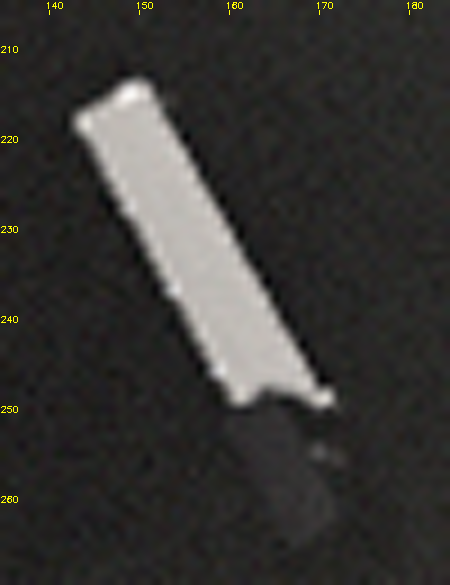

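```bash
python3 - <<'E'
from h import *
s=np.load("pics/side0.npy");t=np.load("pics/top0.npy")
e=lambda i:np.clip((i.astype(float)-10)*4,0,255).astype(np.uint8)
crop(e(s),135,150,185,215,9,"pics/c3e.png");crop(e(t),140,205,190,275,8,"pics/c4e.png")
# strip top-face edges, top view
for n,px in [("top",(143.2,217.8)),("top",(151,213.5)),("top",(160.5,249.5)),("top",(171,248.5)),("side",(155.5,163.5)),("side",(164.5,163.5)),("side",(162,195))]:
    print(n,px,np.round(onz(n,px,.034),4))
for px in [(158,182),(150,195.5),(157,195.5)]: print("g",np.round(onz("side",px,.085),4))
for px in [(160,251),(168,250),(171,262),(166.5,264.5)]: print("gt",np.round(onz("top",px,.085),4))
for px in [(53-0,0)]:pass
# riser front edge z .113
for n,a in (("top",[(257,197.5),(346,204)]),("side",[(270,171.5),(359,208.5)])):
    for p in a: print("riser",n,np.round(onz(n,p,.113),4))
E
```

```text
top (143.2, 217.8) [0.5751 0.3579 0.034 ]
top (151, 213.5) [0.5864 0.3363 0.034 ]
top (160.5, 249.5) [0.4847 0.3086 0.034 ]
top (171, 248.5) [0.4861 0.2798 0.034 ]
side (155.5, 163.5) [0.574  0.3588 0.034 ]
side (164.5, 163.5) [0.5835 0.3365 0.034 ]
side (162, 195) [0.4836 0.2824 0.034 ]
g [0.4808 0.2821 0.085 ]
g [0.4358 0.276  0.085 ]
g [0.4423 0.2607 0.085 ]
gt [0.4765 0.2974 0.085 ]
gt [0.4781 0.2767 0.085 ]
gt [0.4471 0.2688 0.085 ]
gt [0.4413 0.2803 0.085 ]
riser top [0.6008 0.039  0.113 ]
riser top [ 0.5727 -0.1913  0.113 ]
riser side [0.5955 0.0345 0.113 ]
riser side [ 0.5669 -0.192   0.113 ]
```

View pics/c3e.png

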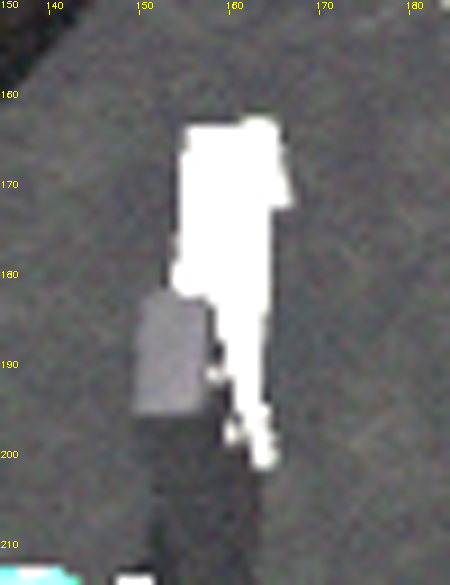

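View pics/c4e.png

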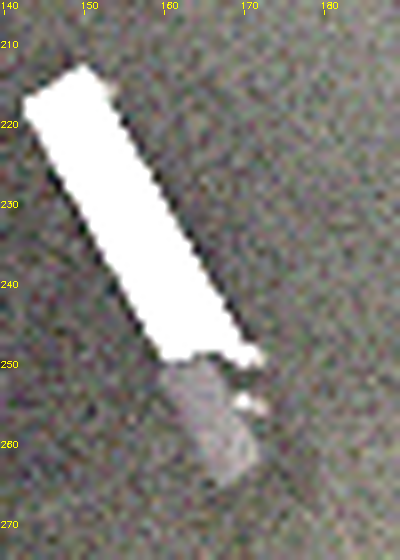

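```bash
python3 - <<'E'
from h import *
s=np.load("pics/side0.npy").astype(int);t=np.load("pics/top0.npy").astype(int)
g=t.min(2)
def sub(n,im,rowrange,thr,z,cols):
    # left & right subpixel edges per row
    L=[];R=[]
    for y in rowrange:
        r=im[y,cols[0]:cols[1]].astype(float);i=np.where(r>thr)[0];a,b=i[0],i[-1]
        L.append((cols[0]+a-(r[a]-thr)/(r[a]-r[a-1]),y));R.append((cols[0]+b+(r[b]-thr)/(r[b]-r[b+1]),y))
    for P in(L,R):
        W=np.array([onz(n,p,z)[:2] for p in P]);vx,vy,x0,y0=cv2.fitLine(W.astype(np.float32),cv2.DIST_HUBER,0,.001,.001).ravel()
        if vx<0:vx,vy=-vx,-vy
        print(n,"ang",np.degrees(np.arctan2(vy,vx)),"pt",x0,y0,"y at x=.53:",y0+(.53-x0)*vy/vx)
sub("top",g,range(220,246),110,.034,(138,176))
sub("side",s.min(2),range(168,180),110,.034,(145,172))
# grip top: grey levels
b=cv2.GaussianBlur(np.load("pics/top0.npy"),(3,3),0).astype(int)
m=((b.min(2)>38)&(b.max(2)<75)).astype(np.uint8);m[:250]=0;m[268:]=0;m[:,:156]=0;m[:,175:]=0
k,l,st,ce=cv2.connectedComponentsWithStats(m);i=1+st[1:,4].argmax();print("top",st[i],ce[i],np.round(onz("top",ce[i],.085),4))
for y in range(244,268):print(y,t[y,156:176].min(1))
b=np.load("pics/side0.npy").astype(int);m=((b.min(2)>42)&(b.max(2)<75)).astype(np.uint8);m[:180]=0;m[200:]=0;m[:,:146]=0;m[:,162:]=0
k,l,st,ce=cv2.connectedComponentsWithStats(m);i=1+st[1:,4].argmax();print("side",st[i],ce[i],np.round(onz("side",ce[i],.085),4))
for y in range(179,200):print(y,b[y,147:166].min(1))
E
```

```text
top ang 28.687637 pt 0.53829426 0.33844367 y at x=.53: 0.333905
top ang 29.13876 pt 0.53612137 0.30924788 y at x=.53: 0.30583534
side ang 30.87353 pt 0.5381921 0.33880648 y at x=.53: 0.33390874
side ang 29.094387 pt 0.552407 0.31769633 y at x=.53: 0.3052276
top [160 250  14  16 138] [166.6884058  257.06521739] [0.4602 0.28   0.085 ]
244 [ 19  88 168 179 180 179 184 182 181 185 189 189 112  21  38  35  38  32
  33  39]
245 [ 28  26 126 204 184 177 180 187 184 183 185 192 175  38  27  33  37  37
  33  35]
246 [ 28  22 114 204 185 182 180 184 184 187 188 185 175 121  26  30  33  35
  29  36]
247 [ 31  34  33  92 167 186 183 178 162 164 177 178 194 177  39  27  36  39
  35  33]
248 [ 31  32  26  41 123 194 180 144  78  97 118 134 162 168 141 141  47  34
  32  38]
249 [ 36  31  23  23  91 166 143  75  42  43  26  34  75 135 190 184  62  42
  37  36]
250 [33 28 31 28 35 49 37 42 40 49 40 32 26 48 85 51 57 40 39 34]
251 [32 34 33 30 43 42 44 49 47 50 51 34 28 33 34 30 32 37 30 41]
252 [35 34 30 33 47 42 42 47 47 46 47 46 34 27 33 26 33 31 36 40]
253 [31 32 30 34 37 44 48 46 49 50 50 51 39 2
[... 2005 characters left out ...]
124  36
  33]
191 [ 32  33  33  41  45  45  47  46  47  48  42  66  58  68 163 193 126  37
  31]
192 [ 33  33  32  42  46  46  45  48  47  49  41  47  48  39 158 199 132  36
  30]
193 [ 33  32  32  41  44  45  48  48  47  48  42  32  27  29 101 178 128  30
  34]
194 [ 33  33  35  42  46  47  47  49  51  48  39  31  27  26  91 174 127  33
  32]
195 [ 33  31  35  43  45  47  45  45  45  41  34  27  28  29  65 183 156  72
  32]
196 [ 31  33  32  32  30  31  32  30  30  29  28  27  25  40  38 108 106  62
  33]
197 [32 33 30 28 27 28 29 26 26 27 26 25 27 63 51 69 91 64 32]
198 [32 33 31 29 29 27 26 27 28 27 27 27 26 68 54 54 90 80 50]
199 [32 33 32 31 30 29 28 28 29 28 28 25 27 42 35 39 84 76 45]
```

```bash
python3 - <<'E'
from h import *
s=np.load("pics/side0.npy");t=np.load("pics/top0.npy")
def e(i):
    l=cv2.createCLAHE(4,(4,4)); return np.dstack([l.apply(np.ascontiguousarray(i[:,:,k])) for k in range(3)])
crop(e(s),318,165,378,222,12,"pics/d1.png");crop(e(t),294,150,344,210,12,"pics/d2.png")
E
```

```text
(no output)
```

View pics/d1.png

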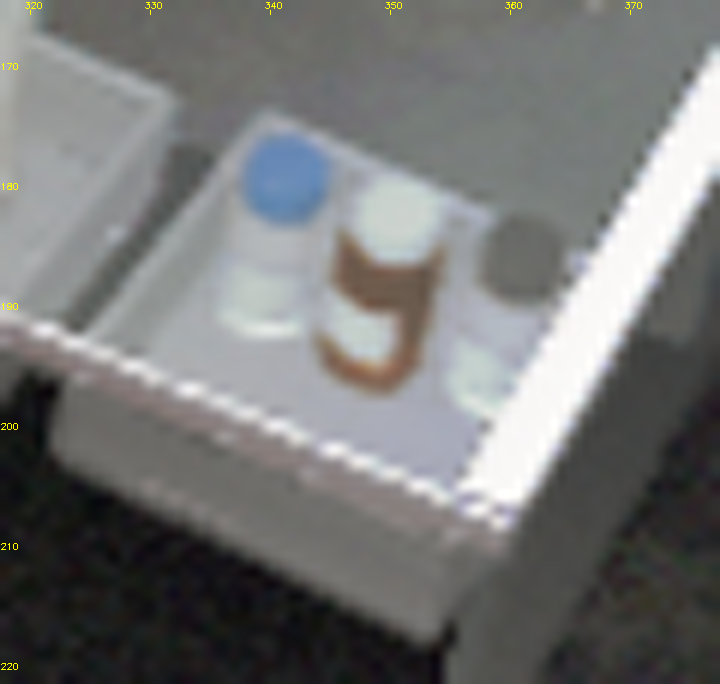

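View pics/d2.png

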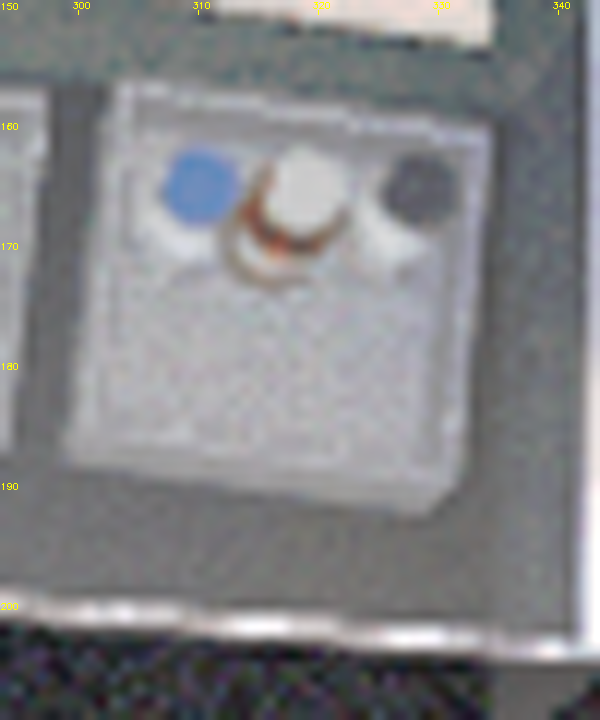

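```bash
python3 - <<'E'
from h import *
P=lambda n,p,z,l:print(l,n,np.round(onz(n,p,z),4))
P("top",(303.2,156.2),.031,"BL");P("side",(340.0,173.6),.031,"BL");P("top",(334.7,160),.031,"BR")
P("top",(332.3,188.2),.031,"FR");P("top",(299,187),.031,"FL?")
P("top",(329.6,192.7),.0,"FR0");P("side",(354.3,218),0,"FR0");P("side",(322.3,203),0,"FL0")
# riser
print("riser front edge, both lines")
for z in (.113,.097):
    for p in[(257,197),(346,203.5)]:P("top",p,z,z)
    for p in[(269.5,170),(359.5,207),(269.5,172),(359.5,210)]:P("side",p,z,z)
s=np.load("pics/side0.npy");t=np.load("pics/top0.npy")
for x in (275,300,325):print(x,t[192:206,x].min(1))
for x in (280,310,340):print(x,s[170:206,x].min(1))
crop(s,262,150,300,206,12,"pics/e1.png");crop(t,250,185,300,215,14,"pics/e2.png")
E
```

```text
BL top [ 0.7366 -0.1055  0.031 ]
BL side [ 0.7354 -0.1089  0.031 ]
BR top [ 0.7206 -0.1966  0.031 ]
FR top [ 0.6362 -0.181   0.031 ]
FL? top [ 0.6443 -0.0858  0.031 ]
FR0 top [ 0.6304 -0.1796  0.    ]
FR0 side [ 0.6304 -0.1812  0.    ]
FL0 side [ 0.646  -0.0921  0.    ]
riser front edge, both lines
0.113 top [0.6022 0.039  0.113 ]
0.113 top [ 0.574  -0.1915  0.113 ]
0.113 side [0.5997 0.0375 0.113 ]
0.113 side [ 0.5716 -0.1919  0.113 ]
0.113 side [0.5935 0.035  0.113 ]
0.113 side [ 0.5631 -0.1941  0.113 ]
0.097 top [0.6057 0.0384 0.097 ]
0.097 top [ 0.5771 -0.1961  0.097 ]
0.097 side [0.6143 0.0434 0.097 ]
0.097 side [ 0.5856 -0.1907  0.097 ]
0.097 side [0.608  0.0408 0.097 ]
0.097 side [ 0.577 -0.193  0.097]
275 [ 98  96  98  98  96  76 166 212  51  30  34  30  31  31]
300 [ 96  95  94  98  97  96  96  92 150 182  50  34  32  37]
325 [110  98  95  97  97  97  96 101  94  94 152 175  48  31]
280 [119 117 119 119 130 185 131 121  78  61  58  56  56  57  56  56  52  46
  42  31  24  25  23  26  25  22  26  24  26  24  23  25  24  24  24  22]
310 [190 184 182 182 182 194 195 195 195 195 204 211 222 229 174 157 165 219
 150 124 122 108  99 102 100 100 100 101 103  78  35  24  25  23  24  22]
340 [126 126 126 126 150 163 138 120 119 120 124 114 112 141 174 174 173 173
 185 186 182 179 222 172 165 165 165 166 166 164 217 137 124 121 101 102]
```

View pics/e1.png

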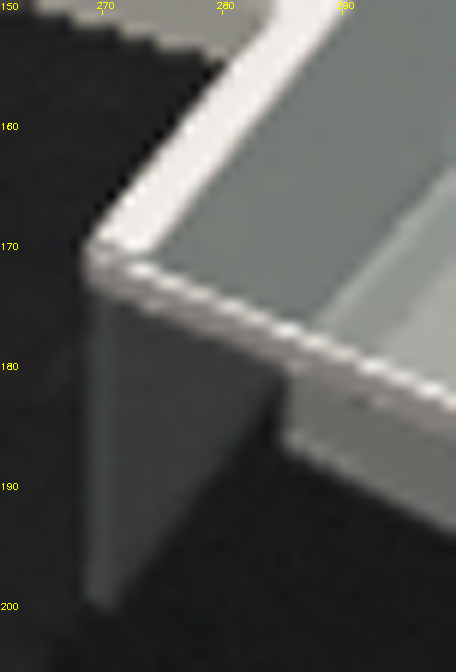

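View pics/e2.png

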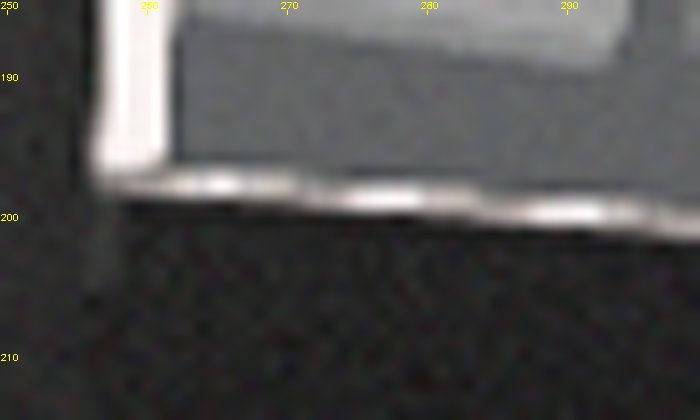

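```bash
python3 - <<'E'
from h import *
print("bench left",onz("side",(269.6,199.5),0))
print("front-left top", tri((269.4,170),(256.6,197)), "L inner roof edge",)
print("front-right", tri((359.8,207.5),(346.2,203)))
# the bright roof edge line: intersection with vial-tray gap etc: use plane of edges
def line(n,c,z):
    W=np.array([onz(n,p,z)[:2] for p in c]);return W
for z in (.097,.1,.105,.113):
    a=line("top",[(275,198.9),(300,200.8),(325,202.8)],z);b=line("side",[(280,175.1),(310,187),(340,200.1)],z)
    f=lambda W:np.polyfit(W[:,1],W[:,0],1)
    print(z,f(a),f(b),np.polyval(f(a),-.076),np.polyval(f(b),-.076))
E
```

```text
bench left [6.03622526e-01 3.76493297e-02 1.11022302e-16]
front-left top (array([0.60332306, 0.03959049, 0.10874847]), np.float64(0.0006258471479655138)) L inner roof edge
front-right (array([ 0.57598986, -0.1930831 ,  0.10729867]), np.float64(0.0015617867422977455))
0.097 [0.12738552 0.59953562] [0.12784641 0.60716755] 0.5898543253546641 0.597451226082419
0.1 [0.12738552 0.59885428] [0.12784641 0.60457686] 0.5891729838975325 0.5948605332039445
0.105 [0.12738552 0.59771871] [0.12784641 0.60025904] 0.5880374148023145 0.5905427117398209
0.113 [0.12738552 0.5959018 ] [0.12784641 0.59335052] 0.586220504249965 0.5836341973972236
```

```bash
cat >> h.py <<'E'
def R(deg):
    a=np.radians(deg);c,s=np.cos(a),np.sin(a);return np.array([[-c,-s,0],[-s,c,0],[0,0,-1.]])
def hk(deg):
    a=np.radians(deg);return np.array([np.cos(a),np.sin(a)])
def snap(k):
    for n in("side","top"):
        im=arm.snapshot(n);np.save(f"pics/{n}{k}.npy",im);cv2.imwrite(f"pics/{n}{k}.png",im[:,:,::-1])
def st():print("t",arm.current_t(),"p",np.round(arm.current_ee_pos(),4),"F",np.round(arm.current_force(),2),"w",round(float(arm.current_width()),4))
E
python3 - <<'E'
from h import *
g=[.4592,.280];o=R(29)
arm.move_to([*g,.16],o);st()
arm.move_l([*g,.0415],feed=.12);st()
arm.grip(.0);st()
arm.move_l([*g,.25],feed=.15);st()
snap(1);st()
E
```

```text
t 1.6333 p [0.4591 0.2806 0.1601] F [-0.65  0.84  0.25] w 0.0911
t 2.7667 p [0.4596 0.2802 0.0421] F [-0.04  0.4   0.39] w 0.0911
t 3.85 p [0.4592 0.28   0.0415] F [ 1.26 -0.73 -0.56] w 0.0199
t 5.3917 p [0.4588 0.2798 0.2493] F [ 0.71  0.47 -2.32] w 0.0198
t 5.4917 p [0.4589 0.2798 0.2493] F [ 0.99  1.01 -1.85] w 0.0198
```

```bash
python3 - <<'E'
from h import *
c=np.array([.6833,-.144]);y=-9.9;g=c-.268*hk(y)
arm.move_to([*g,.25],R(y));st()
arm.move_l([*g,.0415+.047],feed=.15);st()
snap(2)
s=np.load("pics/side2.npy");t=np.load("pics/top2.npy")
crop(s,240,150,390,260,5,"pics/f1.png");crop(t,240,140,360,270,6,"pics/f2.png")
E
```

```text
t 6.9083 p [ 0.4196 -0.0973  0.25  ] F [ 0.12 -0.06 -1.23] w 0.0199
t 8.1333 p [ 0.4197 -0.0979  0.089 ] F [-1.27  0.91 -1.24] w 0.0201
```

View pics/f1.png

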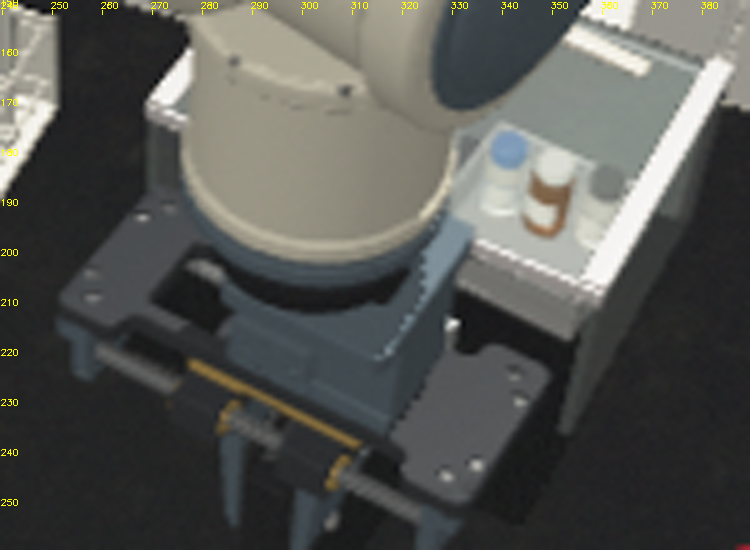

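View pics/f2.png

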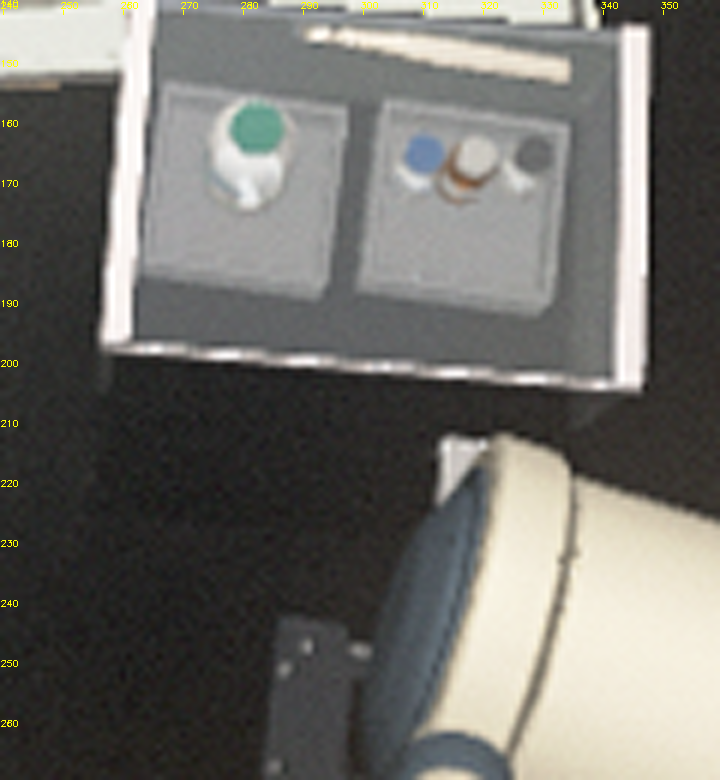

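```bash
python3 - <<'E'
from h import *
x=hk(-9.9);y=np.array([-x[1],x[0]])
p=np.array([.4197,-.0979])
print("seen",onz("top",(313,212.3),.081),"expected",p+.137*x+.012*y)
E
```

```text
seen [ 0.56033307 -0.10981538  0.081     ] expected [ 0.55672313 -0.10963297]
```

```bash
python3 - <<'E'
from h import *
c=np.array([.6833,-.144]);y=-9.9;g=c-.1645*hk(y)
arm.move_l([*g,.0415+.047],feed=.08);st()
snap(3)
s=np.load("pics/side3.npy");t=np.load("pics/top3.npy")
crop(s,290,150,390,230,7,"pics/f3.png");crop(t,280,145,350,220,8,"pics/f4.png")
E
```

```text
t 9.675 p [ 0.5208 -0.1156  0.0885] F [ 0.2  -0.6  -1.84] w 0.0198
```

View pics/f3.png

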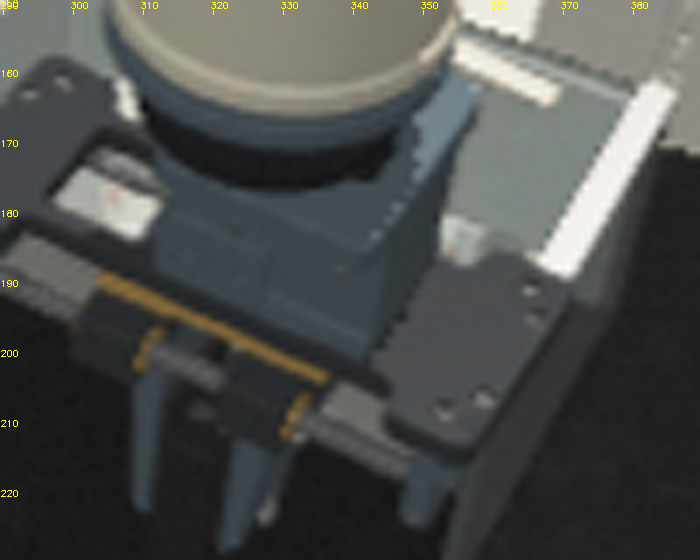

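View pics/f4.png

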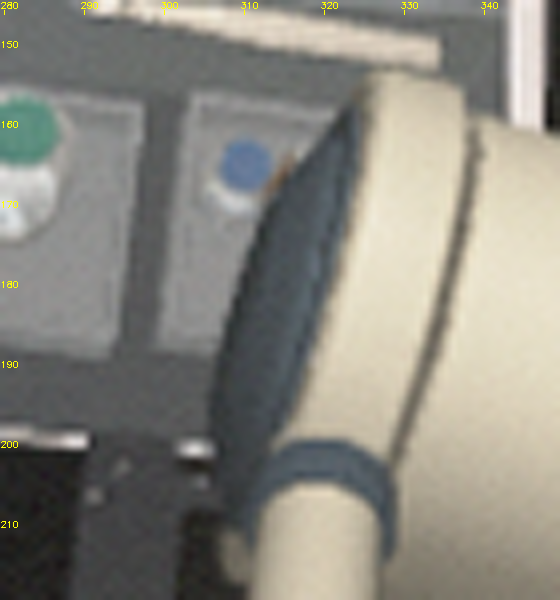

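```bash
python3 - <<'E'
from h import *
g=arm.current_ee_pos()
c=np.array([.6833,-.144]);y=-9.9;g=c-.1645*hk(y)
for h in (.03,.02,.011):
    arm.move_l([*g,.0415+h],feed=.06);st()
arm.sleep(.2);st()
snap(4)
s=np.load("pics/side4.npy");t=np.load("pics/top4.npy")
crop(s,290,150,390,240,7,"pics/f5.png");crop(t,270,145,350,220,8,"pics/f6.png")
E
```

```text
t 10.2083 p [ 0.5209 -0.1156  0.071 ] F [ 1.19 -0.35 -1.33] w 0.02
t 10.525 p [ 0.521  -0.1156  0.0611] F [-0.11  0.36 -2.18] w 0.0201
t 10.825 p [ 0.521  -0.1156  0.0521] F [-0.99  0.64 -1.68] w 0.0198
t 11.025 p [ 0.5214 -0.1158  0.0526] F [ 0.24 -0.57 -1.81] w 0.0199
```

View pics/f5.png

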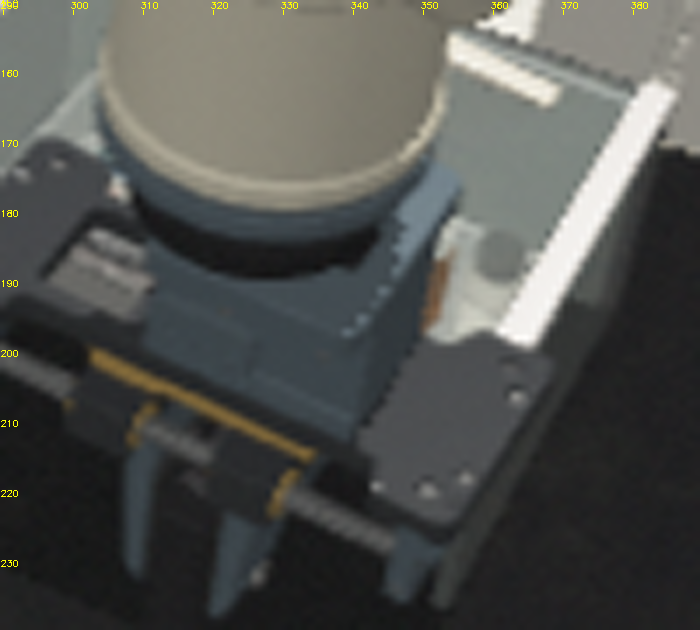

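View pics/f6.png

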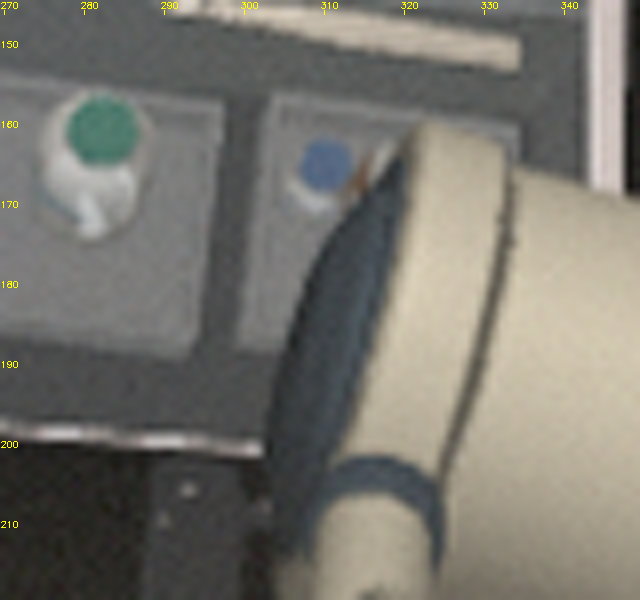

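```bash
python3 - <<'E'
from h import *
c=np.array([.6833,-.144]);y=-9.9;g=c-.1645*hk(y);d=-hk(-7.3)
for L in (.03,.06,.09):
    arm.move_l([*(g+L*d),.0525],feed=.04);st()
snap(5)
s=np.load("pics/side5.npy");t=np.load("pics/top5.npy")
crop(s,280,150,390,240,7,"pics/f7.png");crop(t,260,145,350,230,8,"pics/f8.png")
E
```

```text
t 12.025 p [ 0.4915 -0.1119  0.0525] F [-0.57 -0.04 -1.52] w 0.0198
t 12.925 p [ 0.4616 -0.1081  0.0525] F [-0.31 -0.36 -1.53] w 0.0201
t 13.825 p [ 0.4319 -0.1042  0.0525] F [-0.71 -0.19 -1.48] w 0.02
```

View pics/f7.png

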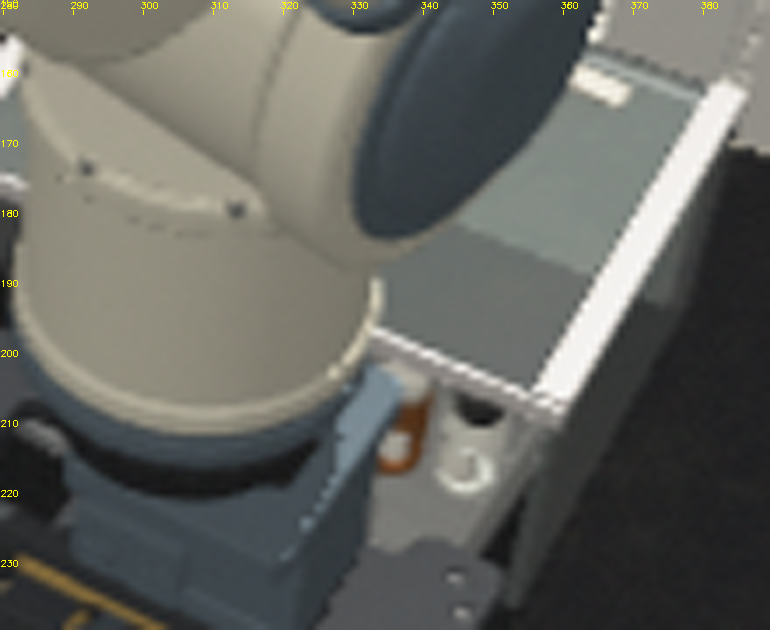

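View pics/f8.png

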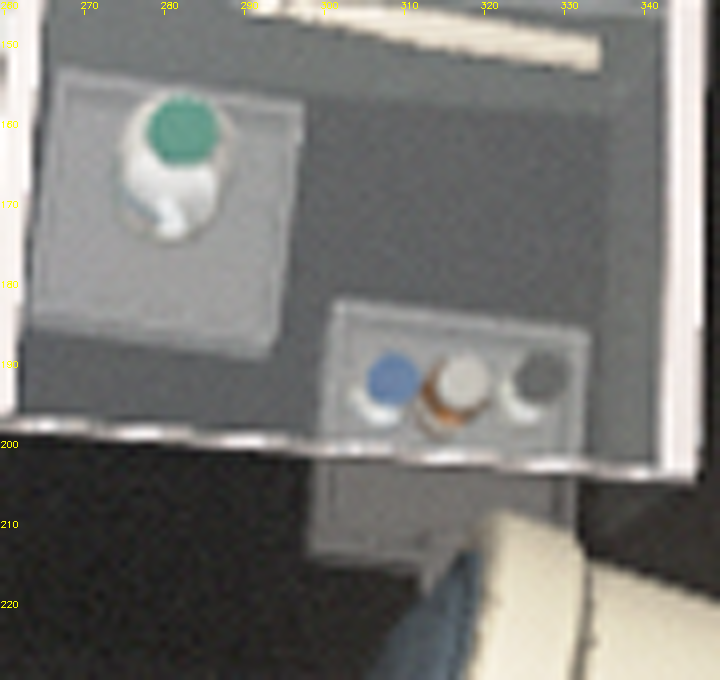

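```bash
python3 - <<'E'
from h import *
BL=onz("top",(301.8,182),.031)[:2];BR=onz("top",(333.2,186),.031)[:2]
print(BL,BR,np.linalg.norm(BL-BR),"yaw",np.degrees(np.arctan2(BR[0]-BL[0],-(BR[1]-BL[1]))))
x=hk(-8.5);lip=(BL+BR)/2-.0885*x;O=np.array([.588,-.0767]);print("lip x",(lip-O)@hk(-7.3))
E
```

```text
[ 0.65870945 -0.09508322] [ 0.64261847 -0.18424229] 0.09059944636666245 yaw -10.23032932738065
lip x -0.018324215902035566
```

```bash
python3 - <<'E'
from h import *
c=np.array([.6833,-.144]);y=-9.9;g=c-.1645*hk(y);d=-hk(-7.3)
e=g+.1185*d
arm.move_l([*e,.0525],feed=.04);arm.sleep(.3);st()
f=e-.009*d
arm.move_l([*f,.0525],feed=.03);st()
arm.move_l([*f,.11],feed=.06);st()
arm.move_l([*f,.25],feed=.15);st()
arm.move_to([.4592,.28,.25],R(29));st()
snap(6)
s=np.load("pics/side6.npy");t=np.load("pics/top6.npy")
crop(s,262,140,392,240,6,"pics/g1.png");crop(t,250,140,350,225,7,"pics/g2.png")
E
```

```text
t 15.0833 p [ 0.4037 -0.1006  0.0524] F [-0.07 -0.03 -0.78] w 0.0197
t 15.5333 p [ 0.4128 -0.1018  0.0525] F [-0.37 -0.16 -1.43] w 0.02
t 16.6417 p [ 0.4124 -0.1017  0.1097] F [-0.24  0.59 -1.25] w 0.0199
t 17.725 p [ 0.4122 -0.1016  0.2493] F [-0.7  -0.49 -1.6 ] w 0.0201
t 19.1583 p [0.4594 0.2791 0.2499] F [ 0.07  0.28 -1.56] w 0.0198
```

View pics/g1.png

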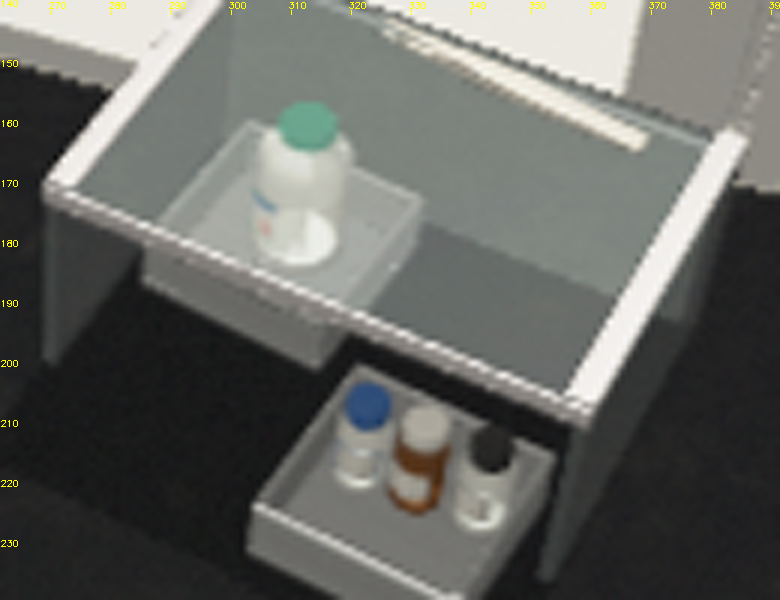

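View pics/g2.png

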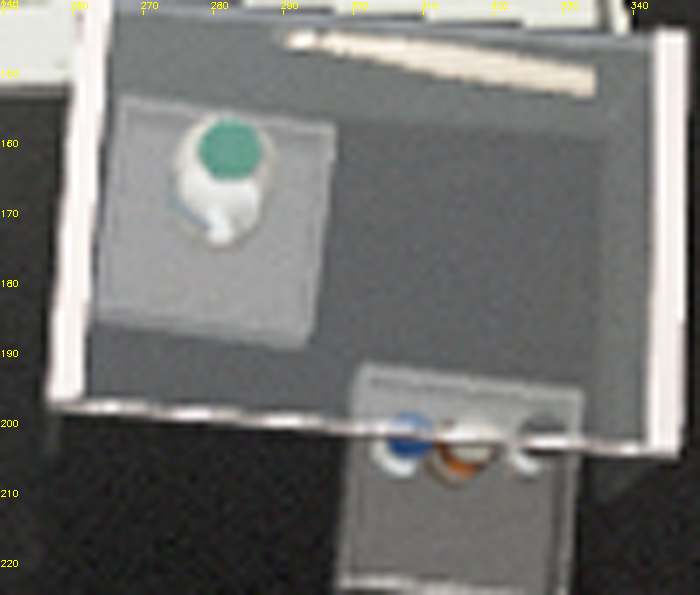

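View pics/side6.png

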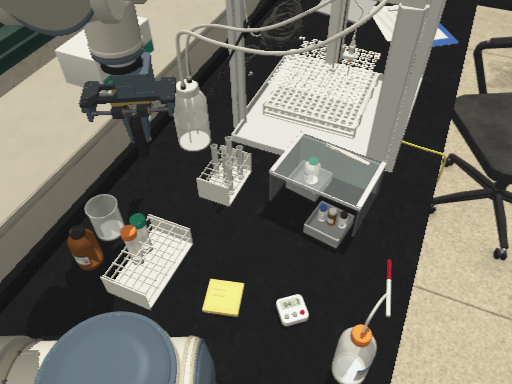

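```bash
python3 - <<'E'
from h import *
O=np.array([.588,-.0767])
fl=onz("top",(298.1,222.6),.031)[:2];fr=onz("top",(331,224.5),.031)[:2];f=(fl+fr)/2
fl2=onz("side",(304.8,223.5),.031)[:2];fr2=onz("side",(338.5,239.5),.031)[:2];f2=(fl2+fr2)/2
for a,b,m in((fl,fr,f),(fl2,fr2,f2)):print(a,b,np.linalg.norm(a-b),"lip x",(m-O)@hk(-7.3))
arm.move_l([.4592,.28,.06],feed=.12);st()
for z in (.05,.045,.0425,.0415,.041):
    arm.move_l([.4592,.28,z],feed=.03);arm.sleep(.1);st()
    if arm.current_force()[2]>3:break
snap(7)
E
```

```text
[ 0.54165134 -0.07515071] [ 0.53197073 -0.16678694] 0.09214614999711228 lip x -0.045149046439138765
[ 0.54183887 -0.07897857] [ 0.52835456 -0.16668459] 0.0887365380320463 lip x -0.046612783018944025
t 20.9917 p [0.4595 0.2802 0.0605] F [ 0.45  0.03 -1.11] w 0.02
t 21.575 p [0.4592 0.28   0.05  ] F [ 0.16 -0.1  -1.15] w 0.0201
t 21.9917 p [0.4592 0.28   0.045 ] F [ 0.11 -0.69 -0.87] w 0.0196
t 22.3417 p [0.4592 0.28   0.0425] F [-0.14 -0.13 -1.82] w 0.0199
t 22.6917 p [0.4592 0.28   0.0415] F [ 0.24 -0.4  -1.06] w 0.0198
t 23.0417 p [0.4592 0.28   0.0414] F [-2.86 -0.46  8.88] w 0.02
```

Tray's front rim is about 46 mm out. The hook has met the bench at its original height, so I'll ease the press, release and check.

```bash
python3 - <<'E'
from h import *
arm.move_l([.4592,.28,.0415],feed=.02);arm.sleep(.2);st()
arm.grip(.07);arm.sleep(.3);st()
arm.move_l([.4592,.28,.16],feed=.1)
arm.move_to([.3,.45,.3],R(29));arm.sleep(.5);st()
snap(8)
s=np.load("pics/side8.npy");t=np.load("pics/top8.npy")
crop(s,135,150,185,215,9,"pics/k1.png")
d=np.abs(s.astype(int)-np.load("pics/side0.npy")).max(2)[155:205,140:180]
print("diff px",(d>40).sum())
d=np.abs(t.astype(int)-np.load("pics/top0.npy")).max(2)
print("top bottle tray diff",(d[150:192,262:296]>40).sum(),"hook",(d[208:268,138:178]>40).sum())
E
```

```text
t 23.5917 p [0.4592 0.28   0.0414] F [ 0.09  0.25 -0.85] w 0.0198
t 24.775 p [0.4592 0.28   0.0415] F [-0.89  0.04 -0.82] w 0.0698
t 27.6667 p [0.3002 0.4499 0.2999] F [-0.07 -0.17  0.2 ] w 0.07
diff px 92
top bottle tray diff 0 hook 118
```

View pics/k1.png

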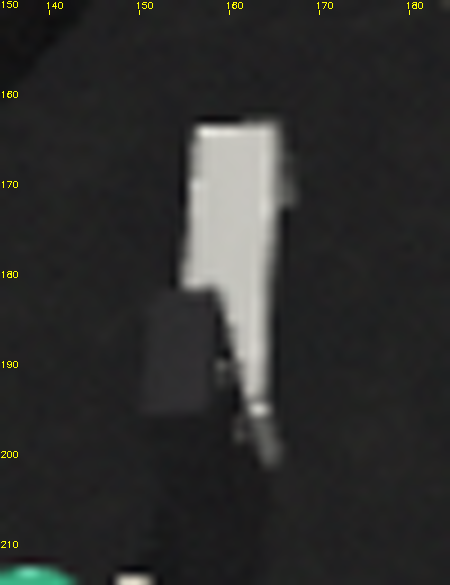

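View pics/top8.png

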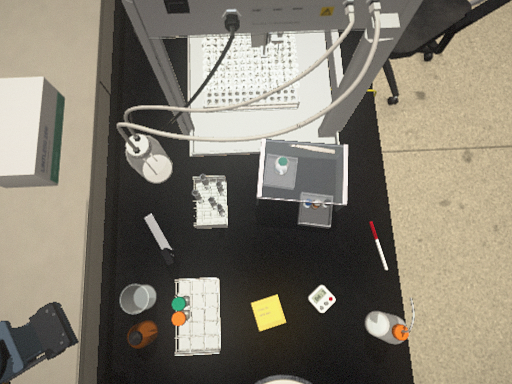

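View pics/side8.png

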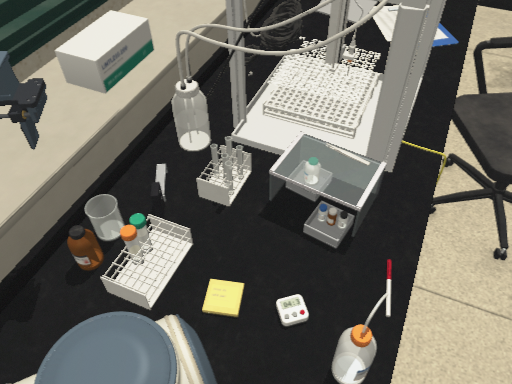

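The hook stands as it did at first, shifted by less than 1 px (strip end at side pixel (160,163), grip top at (154,188)). The tray is half out with its vials upright, and the bottle tray is unmoved. I'm handing in.

```bash
python3 -c "
from h import *
arm.sign_off();st()"
```

```text
the job is handed in; nothing more can be done
the job is handed in; nothing more can be done
```

I dragged the vial tray out with the hook, put the hook back near its starting place, and handed the job in at about 28 s of the 64 s allowed. No verdict is reported.

**Vial tray:** The last measurement puts its front rim 45 mm (top view) and 47 mm (side view) in front of the riser, inside the 25 to 70 mm range. It is askew by only a few degrees, and the three vials look upright in both views.

**Other tray:** The top view before and after shows no change in the bottle tray or its bottle.

**Hook:** It stands on its foot and blade tip within about 1 pixel of its first place, far from the trays and riser.

**Forces:** Readings stayed at 3 N or less on each axis, except about 9 N for a moment when the hook met the bench. I eased that off before letting go.

**Checks that disagreed:**
- The two camera views put the riser's front edge up to about 3 mm apart.
- The hook's tip showed about 3.6 mm further forward than the arm's position implied; I took about 2 mm of that as real when placing the blade.
- The arm hid the blade inside the tray, so I judged that it was hooked from the arm's position and from seeing the tray move.

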